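# Fetch the red thread gauge from under the drawer's dust cover

### The arm

A 6-joint arm with a two-finger parallel gripper is mounted at the origin on the work surface. World frame = base frame: x ahead of the robot, y to its left, z up, the work surface at z = 0. Lengths are in mm, angles in rad, forces in N, time in s.
With the tool pointing down it reaches from about 400 to 925 mm from the base axis. Payload 12.5 kg.
Tool frame: the origin (TCP) lies on the mounting face of the last link; the fingertips stand 190 mm ahead of it and the grasp point (between the pads) lies 171 mm ahead of it; z points along the fingers, y is the line along which they close (so a half turn about z gives the same grasp; the last joint's range is limited). The gripper opens to 95 mm and grips with 3 to 60 N. Pads are 20 mm wide; open, the fingers measure 119 mm over their backs; the gripper's body (75 mm by 180 mm) begins 59 mm behind the grasp point.
Start: joints at [-1.401, 0.491, 1.559, -0, 1.092, -0.106], TCP at [170.218, -601.374, 404.761] pointing down, gripper open.
Joint ranges: [-3.1, 3.1], [-0.84, 2.19], [0.05, 2.79], [-1.13, 4.28], [0.06, 2.93], [-2.69, 2.69]. Speed limits (rad/s): [2.22, 2.22, 2.79, 3.14, 3.14, 3.14].

### API

Orientations are given as [roll, pitch, yaw] about the fixed x, y, z axes, in that order (R = Rz(yaw) Ry(pitch) Rx(roll)).
In Python, from cell import env gives the robot as it stands.
- The arm moves only by the tool carry_out, never from a script. Its argument "series" is a list of rows, each a list of 5 numbers: the shift along the tool's x, y, z in m, then the turn about the tool's z in degrees, then the opening, from 0 (shut) to 1 (fully open). A call has 1 to 20 rows; each row is the pose to reach, as a shift and turn from the pose commanded when the call began, along the tool's axes at that moment; what a row does not reach only later rows make up. A row lasts 1/8 s, in which the tool goes at most 62.5 mm and 10.7 degrees, less where a joint would pass 70% of its speed; a pose out of reach is approached as far as the arm can. A call with a gripper value outside its range is refused whole. The fingers move at their own pace and stop on an object; the grip force is fixed at half the most. Time passes only in rows, so rows that repeat a pose let the fingers close. It gives the time, the measured TCP pose, the force, the opening and the grip force at its end, in the units of the state.
- env.state(): the state, without advancing time (a new reading comes with each control period).
- env.read_camera(name): name is "scene" or "top"; returns (picture, depth): 480x640x3 uint8, red, green, blue; 480x640 float32, mm along the optical axis (not along the pixel's ray), 0 where there is no reading.
- env.get_calibration(name): a dict with "intrinsics" (3x3 intrinsics, pixels), "cam_to_world" (4x4, takes a point from camera to world coordinates). Camera axes: x right, y up, looking along -z (the intrinsics and any distortion apply to the point x, -y, -z); pixel columns grow to the right and rows downward; lengths in mm; the calibration is good to about 2 mm. A picture is of the moment at which its call begins. get_calibration takes no time and is no camera call.
- env.job_done(): hands the job in; it is judged then, once.
The state is a dict: "t": time; "joints": joint angles; "qvel": joint speeds; "tau": joint torques, N m; "eef_pos": TCP position; "tcp_rot": TCP orientation; "ft_force": force on the tool from outside, world axes, zero at the start; "moment": the same for the moment, N m; "opening": opening from 0.0 (shut) to 1.0 (fully open); "grip_force": force on a finger pad.
Only numpy, scipy, OpenCV 4.12 (cv2) and the standard library are available. Lean on these libraries where they do the work, as an engineer would, in place of code of your own. Each camera call takes 0.05 s, during which the arm holds its last target. There are 200 camera calls.

### The job

The thread plug gauges stand under the dust cover in the gauge cabinet's drawer. Pull the drawer out to its stop, lift the cover over past upright so that it stays open by itself, draw the red-handled gauge up out of its hole and finish still holding it in the gripper, upright and still, with its lower end at least 20 cm above the counter and touching nothing else. Leave the drawer out, the cover open and the other two gauges in their holes, and do not disturb the valve, the pipe nipple or the stock bin on the counter.

Things in the scene. Friction and masses are not known exactly. Their poses are not given: they have to be found in the camera images.
- cabinet: fixed low grey steel cabinet, 310 deep (x) x 290 wide (y) x 152 high, with one blue-fronted drawer. Origin on the counter, at the middle of its front edge; x points from front to back (the drawer slides out along -x), y along the front, z up. Turned by up to 0.25 rad. Drawer front: 286 wide, z 10 to 146, 10 thick, its outer face 9 mm before the origin when shut.
- drawer (a joint): how far the drawer is out, m: 0 shut, 0.165 at its stop. Slides with about 8 N of friction and stays where it is left.
- drawer_handle (a point): middle of the drawer's bow handle: a round horizontal aluminium bar, 10 mm thick and 120 mm long along the front, 121 mm above the counter and 31 mm below the cabinet's top; 29 mm clear between bar and drawer front. Moves with the drawer. Same axes as the cabinet.
- cover (a joint): angle of the cover, rad: 0 shut (flat), 1.57 upright, 1.9 at its open stop, leaning back over the cabinet's front, its top face and knob to the cabinet. Green steel plate, 250 wide, reaching 121 mm from the hinge towards the drawer front, 4 thick (top 117 mm above the counter, 29 mm below the drawer front's top), 0.3 kg, free hinge: let go before upright it falls shut, past upright it falls open.
- cover_knob (a point): centre of the top of the black round knob on the cover, 20 mm in diameter and 26 mm tall, in the middle of the cover's width, 143 mm above the counter when shut; then 41 mm behind the inner face of the drawer front and 84 mm behind the handle bar. The hinge line lies 90 mm further back (cabinet's +x) and 28 mm lower than this point, parallel to the cabinet's y. Moves with the cover, over and back.
- block_top (a point): centre of the top face of the wooden gauge block, fixed in the drawer under the cover, 24 mm behind the knob; the face is 47 mm above the counter, 90 (x) x 230 (y). It has three holes of 22 mm diameter, 27 mm deep, 65 mm apart in a row along y; the middle one is at this point.
- gauge_red: thread plug gauge with a red handle, 88 tall: steel threaded plug 20 in diameter and 30 long at the bottom, 12 mm neck to 38, red handle 18 in diameter from 38 to 88. Stands upright in one of the three holes, its origin (centre of the lower end of the plug) 20 mm above the counter; z up along it. About 0.15 kg.
- gauge_green: the same gauge with a green handle, in another hole; leave it there.
- gauge_blue: the same gauge with a blue handle, in another hole; leave it there.
- valve: brass ball valve lying beside the cabinet, 74 x 31 x 51 with a yellow lever on top reaching 82 mm along its +x; origin under its middle. Leave alone.
- nipple: dark steel pipe nipple standing on end beside the cabinet, 43 in diameter, 90 tall, origin at its lower end. Leave alone.
- bin: red plastic stock bin with brass fittings, 150 x 100 x 65, origin under its middle. Leave alone.

How it is judged:
By the outcome, as a careful person would: the job done as asked, in the order asked, and still so for the second after the job is handed in, while the arm keeps its last pose, push and grip.
It also fails if it takes over 69 s, if anything falls off the work surface, if the arm or the gripper's body presses on something with over 40 N, if the wrist force passes 120 N, or if a joint passes its speed limit or range.

## Working session

There is one attempt and no reset: what is moved stays moved. The work goes in short steps, Python scripts to look and compute and a tool call to move; the robot and the scene stay as the last step left them, time stands still between calls to the robot, and variables do not carry over. Pictures are saved under pics/ and viewed, at most 10 in all, crops included, and the job is handed in when it is done.

Besides the shell and the picture viewer there is one more tool, called after "Emit:" as name([rows], argument=value, ...), one row to a line, values as JSON. carry_out: Moves the arm, as the interface text tells. Its arguments: {"type":"object","properties":{"series":{"type":"array","items":{"type":"array","items":{"type":"number"}}}},"required":["series"]}

```bash
mkdir -p pics; ls; python3 - <<'E'
from cell import env
import cv2,numpy as np
print(env.state())
for n in("scene","top"):
    p,d=env.read_camera(n); np.savez(f"{n}0.npz",p=p,d=d); cv2.imwrite(f"pics/{n}0.png",p[...,::-1])
    c=env.get_calibration(n); print(n,c)
E
```

```text
pics
{'t': 0.0, 'joints': array([-1.40056759e+00,  4.91549292e-01,  1.55947114e+00,  5.31112541e-06,
        1.09167808e+00, -1.05584167e-01]), 'qvel': array([ 1.52874571e-03,  1.49629006e-03, -1.07272035e-03, -9.65283712e-04,
        2.25649602e-03, -4.52428601e-05]), 'tau': array([ 1.79978735e-03, -6.12642860e+01, -2.58186615e+01,  6.93111517e-02,
        4.81942354e-02, -1.00521427e-04]), 'eef_pos': array([ 170.23069908, -601.32896846,  404.16053921]), 'tcp_rot': array([-3.14049345e+00, -1.21228104e-04,  2.75810383e-01]), 'ft_force': array([ 0.0632956 , -0.06094376, -0.6336837 ]), 'moment': array([0.03244712, 0.02597152, 0.03244115]), 'grip_force': 0.0, 'opening': 1.0015475298490788}
scene {'intrinsics': array([[469.45368189,   0.        , 326.43301622],
       [  0.        , 469.45368189, 244.97195542],
       [  0.        ,   0.        ,   1.        ]]), 'cam_to_world': array([[ 4.09162487e-01, -8.64067695e-01,  2.93211660e-01,
         9.45775530e+02],
       [ 9.12439980e-01,  3.85243844e-01, -1.37987182e-01,
        -1.34244667e+02],
       [ 6.27227947e-03,  3.23997220e-01,  9.46037240e-01,
         1.14375797e+03],
       [ 0.00000000e+00,  0.00000000e+00,  0.00000000e+00,
         1.00000000e+00]])}
top {'intrinsics': array([[601.27343082,   0.        , 315.15852341],
       [  0.        , 601.27343082, 248.76140187],
       [  0.        ,   0.        ,   1.        ]]), 'cam_to_world': array([[ 5.59840821e-03,  9.99246041e-01, -3.84188321e-02,
         5.87485204e+02],
       [-9.99984240e-01,  5.61047919e-03,  2.06387010e-04,
         1.19691230e+01],
       [ 4.21779461e-04,  3.84170711e-02,  9.99261703e-01,
         1.24684960e+03],
       [ 0.00000000e+00,  0.00000000e+00,  0.00000000e+00,
         1.00000000e+00]])}
```

View pics/scene0.png

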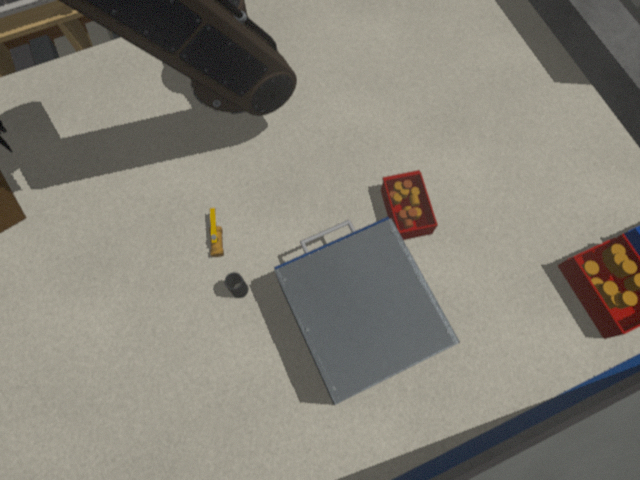

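View pics/top0.png

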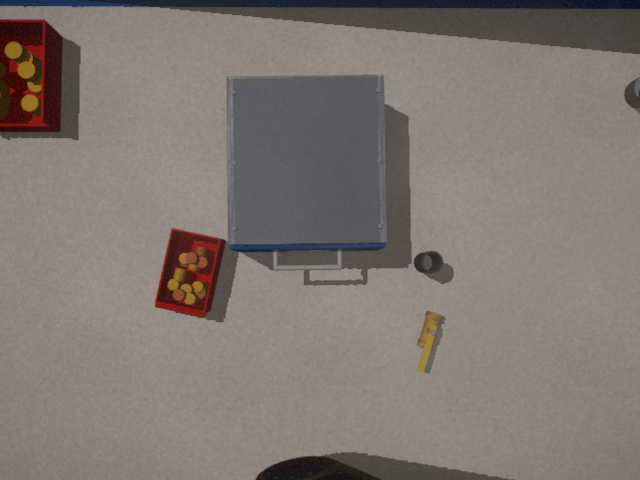

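The top view shows the cabinet nearly square to the camera: front edge at row ~247, columns 229–386. The handle bar is at row ~267, columns 273–342. The bin is just left of the drawer path, with the nipple and valve to the right.

```bash
cat > h.py <<'E'
from cell import env
import cv2,numpy as np
def pts(n,d):
    c=env.get_calibration(n);K=c["intrinsics"];T=c["cam_to_world"]
    v,u=np.mgrid[:480,:640]
    P=np.stack([(u-K[0,2])/K[0,0]*d,-(v-K[1,2])/K[1,1]*d,-d],-1)
    return P@T[:3,:3].T+T[:3,3]
def ray(n,u,v,z):
    c=env.get_calibration(n);K=c["intrinsics"];T=c["cam_to_world"]
    r=T[:3,:3]@np.array([(u-K[0,2])/K[0,0],-(v-K[1,2])/K[1,1],-1]);o=T[:3,3]
    return o+r*(z-o[2])/r[2]
def grab(n,f):
    p,d=env.read_camera(n);np.savez(f+".npz",p=p,d=d);cv2.imwrite(f"pics/{f}.png",p[...,::-1]);return p,d,pts(n,d)
E
python3 - <<'E'
from h import *
for n in("scene","top"):
    z=np.load(n+"0.npz");p,d=z["p"],z["d"];P=pts(n,d)
    m=(P[...,2]>143)&(P[...,2]<162)&(abs(P[...,0]-750)<230)&(abs(P[...,1])<250)
    q=P[m]; print(n,"top n",m.sum(),"z",np.median(q[:,2]))
    r=cv2.minAreaRect(q[:,:2].astype(np.float32));print(r,cv2.boxPoints(r).round(1).tolist())
    hsv=cv2.cvtColor(p,cv2.COLOR_RGB2HSV)
    b=(hsv[...,0]>100)&(hsv[...,0]<125)&(hsv[...,1]>120)&(abs(P[...,0]-610)<60)&(abs(P[...,1])<250)&(P[...,2]>130)
    q=P[b];print("blue",b.sum(),q.mean(0).round(1),np.polyfit(q[:,1],q[:,0],1),q[:,1].min(),q[:,1].max(),np.median(q[:,2]))
    m=(P[...,2]>108)&(P[...,2]<135)&(P[...,0]>520)&(P[...,0]<600)&(abs(P[...,1])<150)
    q=P[m];r=cv2.minAreaRect(q[:,:2].astype(np.float32));print("handle",m.sum(),q.mean(0).round(1),r,cv2.boxPoints(r).round(1).tolist())
    for nm,lo,hi,x0,x1,y0,y1 in(("bin",20,80,400,650,140,330),("right",20,110,350,650,-330,-150)):
        m=(P[...,2]>lo)&(P[...,2]<hi)&(P[...,0]>x0)&(P[...,0]<x1)&(P[...,1]>y0)&(P[...,1]<y1)
        q=P[m]
        if len(q):print(nm,q.min(0).round(),q.max(0).round())
E
```

```text
scene top n 19709 z 152.0041461309686
((790.1347045898438, 30.02252960205078), (318.78826904296875, 290.5576171875), 1.1190725564956665) [[627.9000244140625, 172.1999969482422], [633.5999755859375, -118.30000305175781], [952.2999877929688, -112.0999984741211], [946.7000122070312, 178.39999389648438]]
blue 62 [636.8   4.9 145.9] [-2.06381188e-02  6.36906295e+02] -109.5636487676172 163.6497208350613 146.05681839818908
handle 162 [596.6  29.7 125. ] ((595.6876220703125, 26.15526580810547), (8.758837699890137, 128.44354248046875), 0.29324057698249817) [[591.0, 90.4000015258789], [591.5999755859375, -38.099998474121094], [600.4000244140625, -38.0], [599.7000122070312, 90.4000015258789]]
bin [500. 199.  20.] [650. 325.  69.]
right [ 394. -246.   20.] [ 631. -191.   95.]
top top n 27247 z 152.3775100274363
((791.0078125, 29.13946533203125), (320.6079406738281, 290.63330078125), 1.0905227661132812) [[628.0, 171.39999389648438], [633.5, -119.19999694824219], [954.0, -113.0999984741211], [948.5, 177.5]]
blue 595 [633.6  33.4 170.5] [-1.64543075e-02  6.34174937e+02] -114.52485171041084 168.40607871387 146.50404510724934
handle 284 [595.8  27.6 125.6] ((596.4933471679688, 24.87757110595703), (7.515976428985596, 127.00733947753906), 0.2875280976295471) [[592.4000244140625, 88.4000015258789], [593.0999755859375, -38.599998474121094], [600.5999755859375, -38.599998474121094], [599.9000244140625, 88.4000015258789]]
bin [500. 141.  20.] [650. 326.  72.]
right [ 392. -247.   20.] [ 630. -191.   99.]
```

```bash
cat >> h.py <<'E'
def rel(x,y,z,yaw):
    """shift (m) and turn (deg) to bring grasp point to x,y,z with tool yaw, tool down"""
    s=env.state();p=s["eef_pos"];a=s["tcp_rot"][2]
    D=np.array([x,y,z+171])-p;c,n=np.cos(a),np.sin(a)
    t=-(np.degrees(yaw-a)+180)%360-180
    t=-((np.degrees(yaw-a)+180)%360-180)
    return np.round([(c*D[0]+n*D[1])/1e3,(n*D[0]-c*D[1])/1e3,-D[2]/1e3,t],4)
E
python3 -c "
from h import *
print(rel(596,26,225,1.590))"
```

```text
[ 5.805e-01 -4.877e-01  8.200e-03 -7.530e+01]
```

Emit:
carry_out([
  [0.045,-0.038,0,-7,0.32],
  [0.09,-0.075,0,-14,0.32],
  [0.135,-0.113,0,-21,0.32],
  [0.18,-0.15,0,-28,0.32],
  [0.225,-0.19,0,-35,0.32],
  [0.27,-0.227,0,-42,0.32],
  [0.315,-0.265,0.003,-49,0.32],
  [0.36,-0.302,0.003,-56,0.32],
  [0.405,-0.34,0.004,-63,0.32],
  [0.45,-0.378,0.005,-70,0.32],
  [0.495,-0.416,0.006,-75.3,0.32],
  [0.54,-0.454,0.007,-75.3,0.32],
  [0.565,-0.475,0.008,-75.3,0.32],
  [0.5805,-0.4877,0.008,-75.3,0.32],
  [0.5805,-0.4877,0.008,-75.3,0.32],
  [0.5805,-0.4877,0.008,-75.3,0.32],
])

```text
t: 2.1
eef_pos: [595.6, 25.1, 396.7]
tcp_rot: [-3.141, 0.0, 1.589]
ft_force: [0.3, -0.9, -0.6]
opening: 0.319
grip_force: 0.0
```

```bash
python3 -c "
from h import *
print(env.state()['eef_pos'],env.state()['tcp_rot'],env.state()['opening'],rel(596,26,121,1.590))"
```

```text
[595.55591508  25.08060728 396.67458527] [-3.14112701e+00  2.11603678e-04  1.58927526e+00] 0.31853627969443027 [ 0.0009  0.0005  0.1047 -0.0415]
```

Emit:
carry_out([
  [0,0,0.02,0,0.32],
  [0,0,0.045,0,0.32],
  [0,0,0.065,0,0.32],
  [0,0,0.085,0,0.32],
  [0,0,0.1,0,0.32],
  [0,0,0.104,0,0.32],
  [0,0,0.104,0,0.32],
])

```text
t: 2.98
eef_pos: [596.0, 25.7, 293.0]
tcp_rot: [3.141, 0.0, 1.59]
ft_force: [0.0, -0.5, 0.1]
opening: 0.319
grip_force: 0.0
```

Emit:
carry_out([
  [0,0,0,0,0.05],
  [0,0,0,0,0.05],
  [0,0,0,0,0.05],
  [0,0,0,0,0.05],
  [0,0,0,0,0.05],
  [0,0,0,0,0.05],
])

```text
t: 3.72
eef_pos: [596.1, 26.0, 293.1]
tcp_rot: [3.141, 0.0, 1.59]
ft_force: [0.9, 0.8, 5.9]
opening: 0.097
grip_force: 30.0
```

Emit:
carry_out([
  [0,-0.01,0,0,0.05],
  [0,-0.025,0,0,0.05],
  [0,-0.04,0,0,0.05],
  [0,-0.055,0,0,0.05],
  [0,-0.07,0,0,0.05],
  [0,-0.085,0,0,0.05],
  [0,-0.1,0,0,0.05],
  [0,-0.115,0,0,0.05],
  [0,-0.13,0,0,0.05],
  [0,-0.145,0,0,0.05],
  [0,-0.155,0,0,0.05],
  [0,-0.161,0,0,0.05],
  [0,-0.164,0,0,0.05],
  [0,-0.166,0,0,0.05],
  [0,-0.166,0,0,0.05],
])

```text
t: 5.6
eef_pos: [430.8, 22.8, 293.1]
tcp_rot: [3.138, 0.0, 1.59]
ft_force: [6.4, 2.8, 2.0]
opening: 0.096
grip_force: 30.0
```

Emit:
carry_out([
  [0,-0.001,0,0,0.05],
  [0,-0.002,0,0,0.05],
  [0,-0.002,0,0,0.05],
])

```text
t: 5.98
eef_pos: [430.0, 22.8, 293.1]
tcp_rot: [3.134, 0.0, 1.59]
ft_force: [15.4, 6.4, -5.9]
opening: 0.099
grip_force: 30.0
```

At the stop: the force is now above the sliding friction. Next I relax, release, go up and look.

Emit:
carry_out([
  [0,0.002,0,0,0.05],
  [0,0.002,0,0,0.32],
  [0,0.002,0,0,0.32],
  [0,0.002,0,0,0.32],
  [0,0.002,-0.02,0,0.32],
  [0,0.002,-0.06,0,0.32],
  [0,0.002,-0.12,0,0.32],
  [0,0.002,-0.18,10,0.5],
  [0,0.002,-0.18,20,0.5],
  [0,0.002,-0.18,30,0.5],
  [0,0.002,-0.18,40,0.5],
  [0,0.002,-0.18,50,0.5],
  [0,0.002,-0.18,60,0.5],
  [0,0.002,-0.18,70,0.5],
  [0,0.002,-0.18,80,0.5],
  [0,0.002,-0.18,90,0.5],
  [0,0.002,-0.18,90,0.5],
  [0,0.002,-0.18,90,0.5],
])

```text
t: 8.22
eef_pos: [429.9, 22.8, 472.6]
tcp_rot: [3.142, 0.0, 0.023]
ft_force: [0.4, 0.8, 0.4]
opening: 0.499
grip_force: 0.0
```

```bash
python3 - <<'E'
from h import *
for n in("scene","top"):
    p,d,P=grab(n,n+"1")
    hsv=cv2.cvtColor(p,cv2.COLOR_RGB2HSV)
    g=(hsv[...,0]>40)&(hsv[...,0]<90)&(hsv[...,1]>80)&(abs(P[...,0]-540)<100)&(abs(P[...,1]-25)<150)&(P[...,2]<150)
    if g.sum()>50:
        q=P[g];print(n,"green",g.sum(),q.min(0).round(1),q.max(0).round(1),np.median(q[:,2]))
    k=(hsv[...,2]<70)&(P[...,2]>130)&(P[...,2]<150)&(abs(P[...,0]-515)<30)&(abs(P[...,1]-24)<40)
    if k.sum(): q=P[k];print("knob",k.sum(),q.mean(0).round(1),q.min(0).round(1),q.max(0).round(1))
    b=(hsv[...,0]>100)&(hsv[...,0]<125)&(hsv[...,1]>120)&(P[...,2]>138)&(P[...,2]<150)&(abs(P[...,0]-470)<60)
    if b.sum(): q=P[b];print("front",b.sum(),q.mean(0).round(1),np.polyfit(q[:,1],q[:,0],1))
print(env.state()['eef_pos'],env.state()['tcp_rot'])
a,b=[cv2.imread(f"pics/{n}1.png") for n in("scene","top")]
cv2.imwrite("pics/both1.png",np.hstack([a[130:430,200:500],b[150:450,180:480]]))
E
```

```text
scene green 4087 [ 474.6 -100.7   36.3] [606.5 148.  144. ] 116.862953870728
knob 58 [518.6  23.2 140.5] [508.3  14.8 130.2] [525.6  32.2 146.7]
front 327 [474.2  13.1 144.7] [-1.89471929e-02  4.74421731e+02]
top green 7366 [ 473.4 -102.7   15.3] [604.8 149.2 146.6] 117.563814149309
knob 93 [516.2  23.6 143.4] [506.5  15.  135.9] [525.1  33.3 147.7]
front 809 [471.4  23.8 146.1] [-1.83376935e-02  4.71841715e+02]
[429.95548541  22.78956319 472.64012558] [3.14151946e+00 2.04083149e-04 2.17564086e-02]
```

View pics/both1.png

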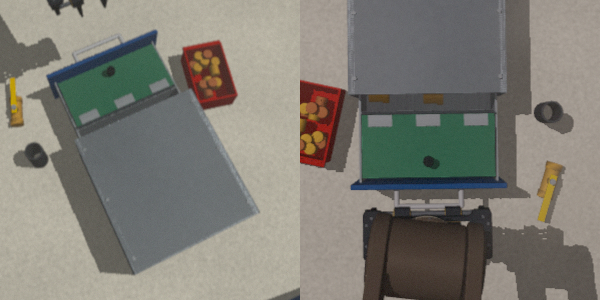

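The drawer is out. The knob is at right-crop (431,162), at about (515.5, 24, 143), which agrees with the handle + 84 mm. Next: over the knob, then down.

```bash
python3 -c "
from h import *
print(rel(515.5,24,139.5,0.019))"
```

```text
[0.0856 0.0007 0.1621 0.1579]
```

Emit:
carry_out([
  [0.03,0,0,0,0.5],
  [0.06,0,0.01,0,0.5],
  [0.0855,0.0005,0.03,0,0.5],
  [0.0855,0.0005,0.06,0,0.5],
  [0.0855,0.0005,0.09,0,0.5],
  [0.0855,0.0005,0.12,0,0.5],
  [0.0855,0.0005,0.14,0,0.5],
  [0.0855,0.0005,0.155,0,0.5],
  [0.0855,0.0005,0.162,0,0.5],
  [0.0855,0.0005,0.162,0,0.5],
  [0.0855,0.0005,0.162,0,0.5],
])

```text
t: 9.7
eef_pos: [515.6, 23.9, 311.3]
tcp_rot: [3.141, -0.001, 0.019]
ft_force: [0.3, -0.1, -0.1]
opening: 0.499
grip_force: 0.0
```

Emit:
carry_out([
  [0,0,0,0,0.1],
  [0,0,0,0,0.1],
  [0,0,0,0,0.1],
  [0,0,0,0,0.1],
  [0,0,0,0,0.1],
  [0,0,0,0,0.1],
])

```text
t: 10.45
eef_pos: [515.5, 24.9, 310.8]
tcp_rot: [-3.14, -0.0, 0.019]
ft_force: [0.2, 10.6, -0.1]
opening: 0.203
grip_force: 30.0
```

```bash
python3 -c "
from h import *
t=np.radians(np.r_[5:110:7,106])
r0=np.array([-90,24.])
for a in t:
    c,s=np.cos(a),np.sin(a)
    r=np.array([c*r0[0]+s*r0[1],-s*r0[0]+c*r0[1]])
    print(round(np.degrees(a)),((r-r0)/1e3*[1,-1]).round(4))
s=env.state();print(s['eef_pos'],s['opening'],s['ft_force'])"
```

```text
5 [ 0.0024 -0.0078]
12 [ 0.007  -0.0182]
19 [ 0.0127 -0.028 ]
26 [ 0.0196 -0.037 ]
33 [ 0.0276 -0.0451]
40 [ 0.0365 -0.0522]
47 [ 0.0462 -0.0582]
54 [ 0.0565 -0.0629]
61 [ 0.0674 -0.0664]
68 [ 0.0785 -0.0684]
75 [ 0.0899 -0.0691]
82 [ 0.1012 -0.0685]
89 [ 0.1124 -0.0664]
96 [ 0.1233 -0.063 ]
103 [ 0.1336 -0.0583]
106 [ 0.1379 -0.0559]
[515.45271484  24.88453289 310.82656117] 0.2030206877705027 [ 0.21162296 10.61540651 -0.10520214]
```

Emit:
carry_out([
  [0,-0.001,0,0,0.1],
  [0.0024,-0.001,-0.0078,0,0.1],
  [0.007,-0.001,-0.0182,0,0.1],
  [0.0127,-0.001,-0.028,0,0.1],
  [0.0196,-0.001,-0.037,0,0.1],
  [0.0276,-0.001,-0.0451,0,0.1],
  [0.0276,-0.001,-0.0451,0,0.1],
])

```text
t: 11.32
eef_pos: [543.2, 25.7, 356.6]
tcp_rot: [-3.141, 0.001, 0.019]
ft_force: [-2.4, 4.8, -1.8]
opening: 0.204
grip_force: 30.0
```

Forces are low. Continuing the arc with rows relative to the present pose (33°).

Emit:
carry_out([
  [0.0089,0,-0.0071,0,0.1],
  [0.0186,0,-0.0131,0,0.1],
  [0.0289,0,-0.0178,0,0.1],
  [0.0398,0,-0.0213,0,0.1],
  [0.0509,0,-0.0233,0,0.1],
  [0.0623,0,-0.024,0,0.1],
  [0.0736,0,-0.0234,0,0.1],
  [0.0736,0,-0.0234,0,0.1],
])

```text
t: 12.32
eef_pos: [617.5, 27.1, 381.3]
tcp_rot: [-3.141, -0.003, 0.019]
ft_force: [-1.0, 5.7, 10.4]
opening: 0.193
grip_force: 30.0
```

```bash
python3 - <<'E'
from h import *
p,d,P=grab("scene","scene2")
cv2.imwrite("pics/s2.png",cv2.resize(p[110:310,220:460,::-1],None,fx=3,fy=3))
E
```

```text
(no output)
```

View pics/s2.png

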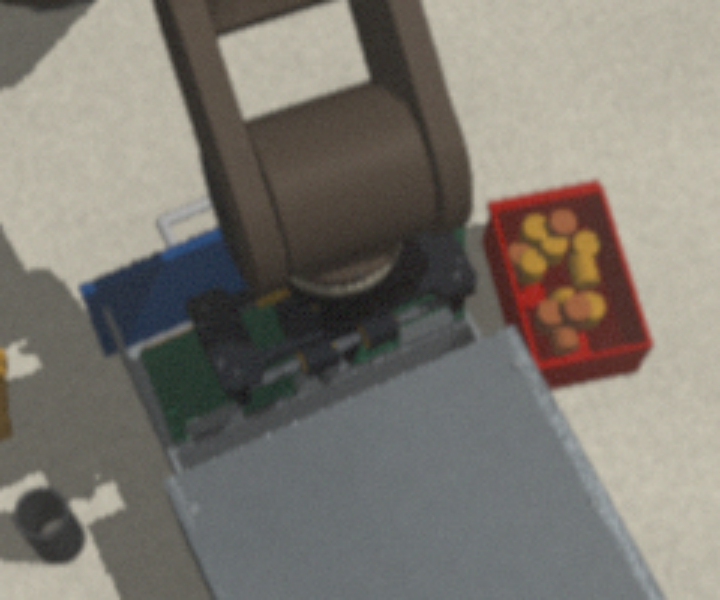

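Cover is raised with the knob between the fingers (crop ~(340,350)), but its angle isn't clear here, so I'll measure it from depth.

```bash
python3 - <<'E'
from h import *
z=np.load("scene2.npz");p=z["p"];P=pts("scene",z["d"])
hsv=cv2.cvtColor(p,cv2.COLOR_RGB2HSV)
g=(hsv[...,0]>40)&(hsv[...,0]<90)&(hsv[...,1]>70)&(abs(P[...,0]-560)<120)&(abs(P[...,1]-25)<140)
q=P[g];print(g.sum())
h,e=np.histogram(q[:,0],bins=np.arange(440,681,12))
for i in range(len(h)):
    s=q[(q[:,0]>=e[i])&(q[:,0]<e[i+1])]
    if len(s):print(e[i],len(s),np.percentile(s[:,2],[10,50,90]).round())
E
```

```text
465
572 60 [226. 232. 235.]
584 209 [184. 204. 225.]
596 181 [122. 143. 171.]
608 7 [119. 124. 201.]
620 1 [214. 214. 214.]
632 6 [293. 323. 332.]
644 1 [373. 373. 373.]
```

Emit:
carry_out([
  [0.005,0,-0.001,0,0.1],
  [0.0113,0,0,0,0.1],
  [0.017,0,0.001,0,0.1],
  [0.0226,0,0.003,0,0.1],
  [0.0226,0,0.003,0,0.1],
])

```text
t: 13.0
eef_pos: [639.8, 27.5, 377.4]
tcp_rot: [-3.141, -0.002, 0.019]
ft_force: [0.3, 5.4, 4.4]
opening: 0.195
grip_force: 30.0
```

```bash
cat > cov.py <<'E'
from h import *
import sys
p,d,P=grab("scene",sys.argv[1])
hsv=cv2.cvtColor(p,cv2.COLOR_RGB2HSV)
g=(hsv[...,0]>40)&(hsv[...,0]<90)&(hsv[...,1]>70)&(abs(P[...,0]-560)<130)&(abs(P[...,1]-25)<140)&(P[...,2]<260)
q=P[g]
for lo in range(0,250,25):
    s=q[(q[:,2]>=lo)&(q[:,2]<lo+25)]
    if len(s)>5:print(lo,len(s),np.median(s,0).round())
E
python3 cov.py scene3
```

```text
125 8 [611. -92. 141.]
150 38 [610. -69. 165.]
175 48 [611. -65. 188.]
200 46 [611. -64. 213.]
225 81 [610. -69. 235.]
```

The cover is now about upright. Continuing past it.

Emit:
carry_out([
  [0.0055,0,0.002,0,0.1],
  [0.0108,0,0.004,0,0.1],
  [0.016,0,0.0065,0,0.1],
  [0.021,0,0.009,0,0.1],
  [0.021,0,0.009,0,0.1],
])

```text
t: 13.68
eef_pos: [660.9, 28.0, 367.9]
tcp_rot: [-3.141, -0.002, 0.019]
ft_force: [1.8, 5.3, 2.9]
opening: 0.194
grip_force: 30.0
```

```bash
python3 cov.py scene4
```

```text
75 15 [549. -45.  90.]
100 42 [544. -41. 107.]
200 13 [636. -67. 213.]
225 88 [638. -73. 232.]
```

Cover at about 105°. Release and go straight up.

Emit:
carry_out([
  [0,0,0,0,0.5],
  [0,0,0,0,0.5],
  [0,0,0,0,0.5],
  [0,0,0,0,0.5],
  [0,0,-0.02,0,0.5],
  [0,0,-0.06,0,0.5],
  [0,0,-0.12,0,0.5],
  [0,0,-0.17,0,0.5],
  [-0.05,0,-0.17,0,0.5],
  [-0.11,0,-0.17,0,0.5],
  [-0.17,0,-0.17,0,0.5],
  [-0.22,0,-0.17,0,0.5],
  [-0.24,0,-0.17,0,0.5],
  [-0.24,0,-0.17,0,0.5],
])

```text
t: 15.48
eef_pos: [419.9, 23.1, 537.9]
tcp_rot: [3.141, -0.002, 0.019]
ft_force: [0.3, 0.2, -0.1]
opening: 0.498
grip_force: 0.0
```

```bash
python3 cov.py scene5; python3 - <<'E'
from h import *
grab("top","top5")
a,b=[cv2.imread(f"pics/{n}5.png") for n in("scene","top")]
cv2.imwrite("pics/both5.png",cv2.resize(np.hstack([a[180:330,230:430],b[200:350,200:400]]),None,fx=2,fy=2))
E
```

```text
50 8 [548. -44.  70.]
75 22 [549. -42.  89.]
100 84 [606. -37. 108.]
200 6 [640.  26. 203.]
225 496 [643.  26. 230.]
```

View pics/both5.png

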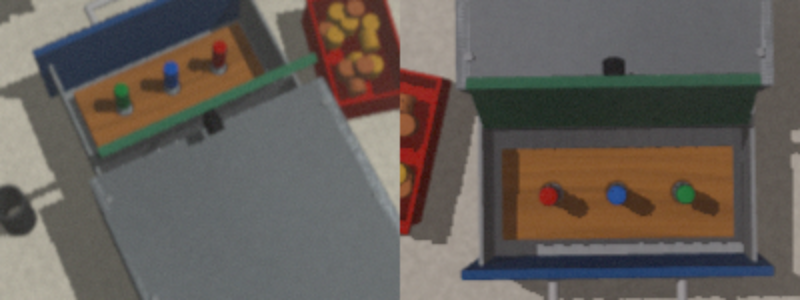

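The cover stays open, leaning back. The red gauge is in the +y hole (right crop (549,195)), blue in the middle, green at the −y end.

```bash
python3 - <<'E'
from h import *
for n in("scene","top"):
    z=np.load(n+"5.npz");p=z["p"];P=pts(n,z["d"]);hsv=cv2.cvtColor(p,cv2.COLOR_RGB2HSV)
    for c,m in(("red",(hsv[...,0]<8)|(hsv[...,0]>172)),("blue",(hsv[...,0]>100)&(hsv[...,0]<130)),("green",(hsv[...,0]>40)&(hsv[...,0]<90))):
        m=m&(hsv[...,1]>120)&(abs(P[...,0]-542)<30)&(abs(P[...,1]-25)<110)&(P[...,2]>102)&(P[...,2]<116)
        q=P[m];v,u=np.nonzero(m)
        if len(q):print(n,c,len(q),q.mean(0).round(1),((q.min(0)+q.max(0))/2).round(1),ray(n,u.mean(),v.mean(),108).round(1))
    b=(hsv[...,0]>100)&(hsv[...,0]<125)&(hsv[...,1]>120)&(P[...,2]>142)&(P[...,2]<150)&(abs(P[...,0]-470)<40)
    q=P[b];print("front",np.polyfit(q[:,1],q[:,0],1))
print(rel(540,88,90,0.019))
E
```

```text
scene red 38 [540.4  88.3 107.5] [540.   87.9 106.9] [540.6  88.2 108. ]
scene blue 33 [542.6  24.  107.2] [541.5  23.8 107.6] [542.9  23.9 108. ]
scene green 36 [543.  -41.  107.1] [543.  -40.4 106.2] [543.3 -41.1 108. ]
front [-2.0242669e-02  4.7435155e+02]
top red 73 [538.6  89.1 108.7] [538.8  88.9 108. ] [538.6  89.1 108. ]
top blue 65 [540.   24.3 108.4] [540.   24.7 108.5] [540.   24.3 108. ]
top green 59 [541.3 -39.9 108.5] [541.3 -39.7 108.5] [541.3 -39.9 108. ]
front [-1.88120234e-02  4.71699125e+02]
[ 0.1199 -0.0627  0.2763  0.0062]
```

Emit:
carry_out([
  [0.04,-0.02,0,0,0.45],
  [0.08,-0.042,0.02,0,0.45],
  [0.119,-0.0637,0.06,0,0.45],
  [0.119,-0.0637,0.11,0,0.45],
  [0.119,-0.0637,0.16,0,0.45],
  [0.119,-0.0637,0.2,0,0.45],
  [0.119,-0.0637,0.23,0,0.45],
  [0.119,-0.0637,0.255,0,0.45],
  [0.119,-0.0637,0.271,0,0.45],
  [0.119,-0.0637,0.271,0,0.45],
  [0.119,-0.0637,0.271,0,0.45],
])

```text
t: 16.95
eef_pos: [538.5, 89.1, 266.7]
tcp_rot: [3.142, -0.001, 0.019]
ft_force: [0.3, -0.7, -0.6]
opening: 0.45
grip_force: 0.0
```

Emit:
carry_out([
  [0,0,0,0,0.1],
  [0,0,0,0,0.1],
  [0,0,0,0,0.1],
  [0,0,0,0,0.1],
  [0,0,0,0,0.1],
  [0,0,0,0,0.1],
])

```text
t: 17.7
eef_pos: [538.1, 89.2, 266.6]
tcp_rot: [-3.141, -0.001, 0.019]
ft_force: [-0.5, 4.4, 5.8]
opening: 0.186
grip_force: 30.0
```

Handle gripped at 17.7 mm. Lifting slowly at first.

Emit:
carry_out([
  [0,0,-0.005,0,0.1],
  [0,0,-0.015,0,0.1],
  [0,0,-0.025,0,0.1],
  [0,0,-0.035,0,0.1],
  [0,0,-0.05,0,0.1],
  [0,0,-0.07,0,0.1],
  [0,0,-0.1,0,0.1],
  [0,0,-0.13,0,0.1],
  [0,0,-0.16,0,0.1],
  [0,0,-0.19,0,0.1],
  [0,0,-0.22,0,0.1],
  [0,0,-0.235,0,0.1],
  [0,0,-0.24,0,0.1],
  [0,0,-0.24,0,0.1],
  [0,0,-0.24,0,0.1],
  [0,0,-0.24,0,0.1],
  [0,0,-0.24,0,0.1],
])

```text
t: 19.82
eef_pos: [538.1, 89.1, 505.9]
tcp_rot: [3.141, 0.001, 0.019]
ft_force: [-0.4, -0.7, -1.9]
opening: 0.185
grip_force: 30.0
```

```bash
python3 cov.py scene6; python3 - <<'E'
from h import *
p,d,P=grab("top","top6")
a,b=[cv2.imread(f"pics/{n}6.png") for n in("scene","top")]
cv2.imwrite("pics/both6.png",cv2.resize(np.hstack([a[150:350,200:450],b[150:350,180:430]]),None,fx=1.6,fy=1.6))
z=np.load("scene6.npz");p=z["p"];P=pts("scene",z["d"]);hsv=cv2.cvtColor(p,cv2.COLOR_RGB2HSV)
m=(abs(P[...,0]-538)<35)&(abs(P[...,1]-89)<30)&(P[...,2]>200)&(P[...,2]<330)
q=P[m]
for lo in range(200,330,15):
    s=q[(q[:,2]>=lo)&(q[:,2]<lo+15)]
    if len(s):print(lo,len(s),s.mean(0).round(1),s[:,2].min().round())
s=env.state();print(s['ft_force'],s['moment'],s['opening'],s['t'],abs(s['qvel']).max())
E
```

```text
50 10 [549. -42.  71.]
75 18 [548. -42.  87.]
100 88 [606. -37. 110.]
200 10 [641.  24. 207.]
225 488 [643.  24. 230.]
245 1 [542.3  81.7 258. ] 258.0
260 27 [544.7  85.4 268.1] 261.0
275 53 [543.4  85.6 284.1] 275.0
290 14 [544.7  86.8 299.2] 291.0
305 29 [546.4  86.5 314.2] 305.0
320 35 [545.8  88.3 324.7] 320.0
[-0.77304469 -0.27292476 -1.58699649] [-0.00150474  0.03449794  0.0198769 ] 0.1826290973701429 19.925 0.0022893155202952024
```

View pics/both6.png

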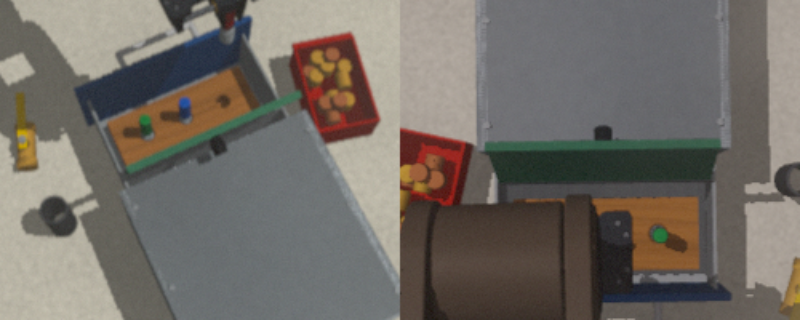

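The red gauge is held upright with its lower end at about 258 mm and its hole empty (left crop (223,100)). Blue and green are in place, the cover is open and the drawer is out. Handing in.

```bash
python3 -c "
from h import *
z=np.load('scene6.npz');P=pts('scene',z['d']);h=cv2.cvtColor(z['p'],cv2.COLOR_RGB2HSV)
b=(h[...,0]>100)&(h[...,0]<125)&(h[...,1]>120)&(P[...,2]>142)&(P[...,2]<150)&(abs(P[...,0]-470)<40)
q=P[b];print(np.polyfit(q[:,1],q[:,0],1)); print(env.job_done())"
```

```text
[-2.55364338e-02  4.74960375e+02]
the job is handed in; nothing more can be done
None
```

I've handed the job in: the drawer is out at its stop, the cover stays open, and the gripper holds the red gauge upright with its lower end about 26 cm above the counter; blue and green are still in their holes, and nothing touched the valve, nipple or bin.

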